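# Wedge the rocking bottle case

## Task

The wooden bottle case on the packing bench rocks because nothing holds up the end with the dark steel plate. First press down on the dark steel plate until you feel the case dip, and let it come back; then push the orange wedge along the bench, thin end first, under that end until it is snug and the case still stands level, and press firmly on the dark steel plate again (about 10 N) to prove that it no longer rocks. Only touch, press and push: pick nothing up, do not shove the case away, leave the other things where they are, and finish with the hand clear and the wedge left in place.

Things in the scene. Friction and masses are not known exactly. Their poses are not given: they have to be found in the camera images.
- case: closed wooden bottle case, 180 (its x) x 300 (its y) x 75 mm high, 2 to 3 kg, loose. Origin: centre of its underside; z up. It stands level on two fixed dark battens that run along its x, one near its -y end, one at the middle (up to y = +18 mm); the rest of its +y half overhangs, 14 to 20 mm above the bench (varies; equals this origin's z).
- pad: dark steel plate fixed on top of the case at its overhanging end, 70 (x) x 45 (y) x 2 mm, centred at y = +120 mm of the case. Origin: centre of its underside. Pressed here with 3 to 6 N the unwedged case tips about the middle batten, at most 6 to 9 degrees, until that end meets the bench; released, it falls back level by itself.
- pad_top (a point): centre of the top face of the dark steel plate, 77 mm above the case's underside: the place to press.
- case_edge (a point): middle of the lower edge of the case's overhanging end (y = +150 mm in the case's frame, on its underside): the edge that rides on the wedge.
- wedge: orange plastic wedge, loose, 0.1 to 0.16 kg, 60 mm wide (its x), 130 mm long (its y), flat on the bench off the case's overhanging +y end, thin end towards it. Origin: centre of its underside. Height grows evenly from 4 mm at the thin end (y = -65 mm) to 28 mm at the thick end (y = +65 mm).
- ramp (a point): middle of the wedge's sloping face, 16 mm above the bench; its z axis stands square on the slope, pointing up.
- wedge_toe (a point): middle of the thin end of the wedge, at bench level (y = -65 mm in the wedge's frame).
- wedge_heel (a point): middle of the thick end of the wedge, a flat upright face to push on, 14 mm above the bench (y = +65 mm in the wedge's frame). The free wedge resists a push with about 1 N; resistance climbs past 3 N as it takes up the case's weight, and a harder push lifts or slides the case.
- bottle_amber: bystander: amber bottle, 74 mm across, 260 mm tall, standing. Origin at the centre of its underside. Leave alone.
- bottle_green: bystander: green bottle, 74 mm across, 260 mm tall, standing. Origin at the centre of its underside. Leave alone.
- tape_roll: bystander: roll of brown tape, 84 mm across, 45 mm high, lying flat. Origin at the centre of its underside. Leave alone.
- stopper: bystander: cork bottle stopper, 32 mm across, 32 mm high. Origin at the centre of its underside. Leave alone.
- tasting_glass: bystander: clear tasting glass, 60 mm across, 85 mm high. Origin at the centre of its underside. Leave alone.
- mallet: bystander: hammer lying flat. Origin at the centre of its underside. Leave alone.
- carton: bystander: blue carton 90 x 90 x 120 mm high. Origin at the centre of its underside. Leave alone.

How it is judged:
On the way, in this order (a step that is already met when the one before it is completed fails the run):
1. the dark steel plate is pressed by hand and the case is felt to rock (dips more than 2 degrees) (angle between case's own z axis and vertical above 0.035 rad and contact force between the fingers and pad above 0.5 N), for 0.05 s.
2. the wedge is under the overhanging end, snug within 3 mm, with the case level (angle between case's own z axis and vertical below 0.025 rad and z of case_edge in the frame of ramp between -0.003 and 0.003 m and y of wedge_toe in the frame of case below 0.12 m and x of wedge in the frame of case between -0.08 and 0.08 m), for 0.2 s.
3. the dark steel plate is pressed with more than 6 N and the case stays level on the wedge (all of step 2 and contact force between the fingers and pad above 6 N and contact force between wedge and case above 0.3 N), for 0.15 s.
At the end, for the whole second after the job is handed in: The wedge lies on the bench with its thin end at least 30 mm under the overhanging end, its middle within the case's width (80 mm either side of the centre line), the case's lower edge within 3 mm of the slope; the case is level within 0.025 rad and within 30 mm of where it stood; both at rest (all of step 2 and linear speed of each of case, wedge below 0.01 m/s and height (world z) of wedge below 0.006 m and distance of case from where it was at the start of the episode below 0.03 m); the robot touches nothing.
It fails at once if the wedge is lifted or tipped (height (world z) of wedge above 0.012 m or angle between wedge's own z axis and vertical above 0.25 rad).
It fails at once if the case is shoved or lifted away (more than 30 mm) (distance of case from where it was at the start of the episode above 0.03 m).
It fails at once if a bystander is moved more than 30 mm (distance of any of bottle_amber, bottle_green, tape_roll, stopper, tasting_glass, mallet, carton from where it was at the start of the episode above 0.03 m).
It also fails if it takes over 61 s, if anything falls off the work surface, if the arm or the gripper's body presses on something with over 40 N, if the wrist force passes 120 N, or if a joint passes its speed limit or range.

## Robot

A 7-joint arm with a two-finger parallel gripper is mounted at the origin on the work surface. World frame = base frame: x ahead of the robot, y to its left, z up, the work surface at z = 0. Lengths are in m, angles in rad, forces in N, time in s.
With the tool pointing down it reaches from about 0.4 to 0.875 m from the base axis. Payload 19.3 kg.
Tool frame: the origin (TCP) lies between the finger pads; the fingertips stand 17 mm ahead of it and the grasp point (between the pads) lies 2 mm behind it; z points along the fingers, x is the direction in which the jaws open and shut, and the axes are right-handed (so a half turn about z gives the same grasp; the last joint's range is limited). The gripper opens to 85 mm and grips with 20 to 120 N. Pads are 22 mm wide; open, the fingers measure 114 mm over their backs; the gripper's body (76 mm by 85 mm) begins 54 mm behind the grasp point. The pads swing forward as they close: fully open they stand 13 mm farther back than shut.
Start: joints at [1.206, 0.521, -0.036, 1.599, 0.021, 1.021, -0.113], TCP at [0.182, -0.598, 0.221] pointing down, gripper open.
Joint ranges: [-2.91, 2.91], [-0.3, 2.13], [-1.5, 1.42], [0.17, 2.43], [-1.26, 4.41], [0.16, 1.93], [-2.52, 2.52]. Speed limits (rad/s): [1.89, 1.89, 2.39, 2.39, 3.01, 3.01, 3.01].

## Interface

Orientations are given as [roll, pitch, yaw] about the fixed x, y, z axes, in that order (R = Rz(yaw) Ry(pitch) Rx(roll)).
In Python, from workcell import bot gives the robot as it stands. The module is installed in compiled form; this text tells all that it offers.
- The arm moves only by the tool arm_command, never from a script. Its argument "targets" is a list of rows, each a list of 6 numbers: the shift along the tool's x, y, z in mm, then the turn, a rotation vector about the tool's x, y, z in degrees. In form: [[x, y, z, wx, wy, wz], ...]. A call has 1 to 8 rows; each row shifts and turns the pose as measured when the row begins, along the tool's axes as they then stand; what a row does not reach is not made up. A row lasts 1/10 s, in which the tool goes at most 50 mm and 8.59 degrees, less where a joint would pass 70% of its speed; a pose out of reach is approached as far as the arm can. A call is refused whole if a number of a shift passes 50 or a number of a turn 8.59, either way. A call with a gripper value outside its range is refused whole. "grip" is the opening in per cent of the stroke, from 0 (shut) to 100 (fully open), set as the call begins (left out, the last holds). The fingers move at their own pace and stop on an object; "grip_force" is the grip in N (left out, the last holds). Time passes only in rows, so rows that do not move let the fingers close. It gives the time, the measured TCP pose, the force and the opening at its end, in the units of the state.
- bot.observe(): the state, without advancing time (a new reading comes with each control period).
- bot.grab_frame(name): name is "scene" or "side" or "wrist"; returns a dict with "color" (480x640x3 uint8, red, green, blue), "depth" (480x640 float32, m along the optical axis (not along the pixel's ray), 0 where there is no reading), "fov_y" (degrees; the focal length in pixels is half the picture's height over the tangent of half this angle, whatever the lens; pixels are square), "cx", "cy" (the principal point, pixels), "D" ([k1, k2, p1, p2, k3] as OpenCV has them; the pictures are not rectified), "R" (3x3) and "t" (3): a world point X has camera coordinates R X + t; the wrist camera has in their place "hand_eye" (4x4, takes a point from camera to tool coordinates, whose origin is the TCP and whose axes are the tool frame's). Camera axes: x right, y down, z forward; pixel columns grow to the right and rows downward; lengths in m; the calibration is good to about 2 mm. A picture is of the moment at which its call begins: read the wrist's pose just before it.
- bot.job_done(): hands the job in, once; it reports no verdict.
The state is a dict: "clock": time; "qpos": joint angles; "qd": joint speeds; "joint_efforts": joint torques, N m; "position": TCP position; "tool_rot": TCP orientation; "force": force on the tool from outside, world axes, zero at the start; "moment": the same for the moment, N m; "grip_width": finger opening in m.
Only numpy, scipy, OpenCV 4.12 (cv2) and the standard library are available. Lean on these libraries where they do the work, as an engineer would, in place of code of your own. Each camera call takes 0.05 s, during which the arm holds its last target. There are 200 camera calls.

## Working session

There is one attempt and no reset: what is moved stays moved. The work goes in short steps, Python scripts to look and compute and a tool call to move; the robot and the scene stay as the last step left them, time stands still between calls to the robot, and variables do not carry over. Pictures are saved under pics/ and viewed, about 8 in all and at most 12, crops included, and the job is handed in when it is done.

Besides the shell and the picture viewer there is one more tool, called as name([rows], argument=value, ...), one row to a line, values as JSON. arm_command: Moves the arm, as the interface text tells. Its arguments: {"type":"object","properties":{"targets":{"type":"array"},"grip":{"type":"number"},"grip_force":{"type":"number"}},"required":["targets"]}

```bash
mkdir -p pics; cat > h.py <<'E'
import numpy as np, cv2
from workcell import bot
def K(f):
    F=240/np.tan(np.radians(f["fov_y"])/2); return np.array([[F,0,f["cx"]],[0,F,f["cy"]],[0,0,1]])
def ext(f,s=None):
    if "R" in f: return np.array(f["R"]),np.array(f["t"])
    from scipy.spatial.transform import Rotation as Ro
    T=np.eye(4);T[:3,:3]=Ro.from_euler('xyz',s["tool_rot"]).as_matrix();T[:3,3]=s["position"]
    M=np.linalg.inv(T@np.array(f["hand_eye"])); return M[:3,:3],M[:3,3]
def rays(f,px,s=None):
    R,t=ext(f,s); u=cv2.undistortPoints(np.array(px,float).reshape(-1,1,2),K(f),np.array(f["D"],float)).reshape(-1,2)
    return -R.T@t, np.c_[u,np.ones(len(u))]@R
def onz(f,px,z,s=None):
    c,d=rays(f,px,s); return c+d*((z-c[2])/d[:,2])[:,None]
def depthpts(f,px,s=None):
    px=np.array(px); c,d=rays(f,px,s); return c+d*f["depth"][px[:,1],px[:,0]][:,None]
def save(f,n): cv2.imwrite("pics/"+n,f["color"][...,::-1])
E
python3 - <<'E'
from h import *
s=bot.observe(); print(s)
for n in ["scene","side"]:
    f=bot.grab_frame(n); save(f,n+".png"); np.savez(n+".npz",**f); R,t=ext(f); print(n,-R.T@t,f["fov_y"],f["D"])
E
```

```text
{'clock': 0.0, 'qpos': array([ 1.20583101,  0.52197247, -0.03626145,  1.60001806,  0.02115909,
        1.02111864, -0.1127668 ]), 'qd': array([-0.0003471 ,  0.0003433 , -0.00077593,  0.00120246, -0.00130341,
       -0.00129984, -0.00181165]), 'joint_efforts': array([ 1.13448797e-03, -9.27100611e+01,  1.98091440e+00, -3.69932520e+01,
        1.79286813e-02,  8.21452006e-03, -4.76216144e-05]), 'position': array([ 0.1814041 , -0.59771893,  0.22074876]), 'tool_rot': array([ 3.14151232e+00,  1.13012460e-03, -1.27608622e+00]), 'force': array([-0.14680273, -1.34497467,  0.70878812]), 'moment': array([-0.01487058, -0.03545945,  0.04592843]), 'grip_width': 0.0849883304235124}
scene [0.98849513 0.53419168 0.70765606] 57.322216101596055 [-0.07329685  0.          0.          0.          0.        ]
side [-0.05936731  0.60047298  0.61162738] 48.64795407482465 [-0.06789555  0.          0.          0.          0.        ]
```

View pics/scene.png

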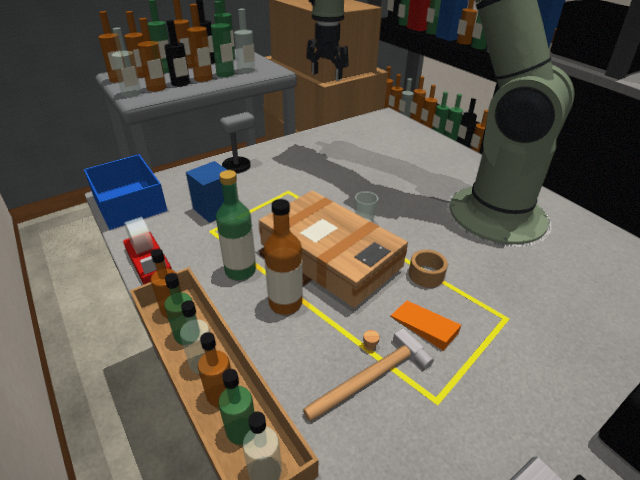

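View pics/side.png

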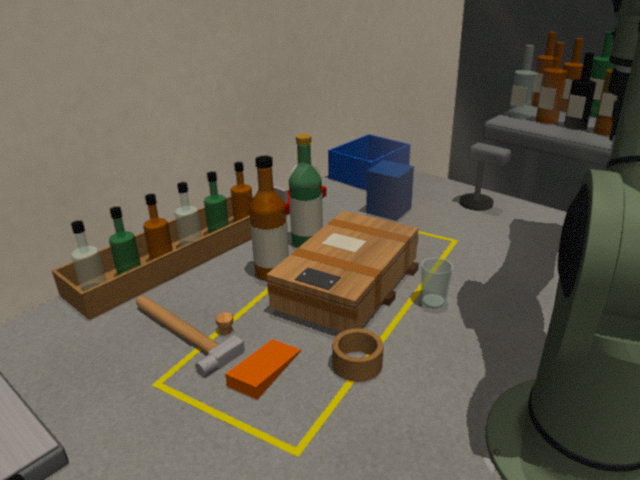

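The scene view shows the case top at about (335,235), the plate at (373,254) and the wedge at (427,324). The tape roll is at (428,268), with the stopper at (371,340) and the mallet head at (412,347). The side view has the plate at (318,278) and the wedge at (264,368). Next I measure them.

```bash
cat >> h.py <<'E'
def blob(m,near=None):
    n,l,st,c=cv2.connectedComponentsWithStats(m.astype(np.uint8))
    i=[k for k in range(1,n) if st[k,4]>60]
    k=min(i,key=lambda k:np.hypot(*(c[k]-near))); return l==k
E
python3 - <<'E'
from h import *
for n,wn,pn in [("scene",(427,324),(373,254)),("side",(264,368),(318,278))]:
    f=dict(np.load(n+".npz")); f["fov_y"]=float(f["fov_y"]); hsv=cv2.cvtColor(f["color"],cv2.COLOR_RGB2HSV)
    H,S,V=[hsv[...,i].astype(int) for i in range(3)]
    w=blob((H<14)&(S>215)&(V>120),wn)
    win=np.zeros(H.shape,bool); win[pn[1]-28:pn[1]+28,pn[0]-35:pn[0]+35]=1
    p=blob((S<100)&(V<85)&win,pn)
    for name,m in (("wedge",w),("pad",p)):
        ys,xs=np.nonzero(m); P=depthpts(f,np.c_[xs,ys]); P=P[np.isfinite(P).all(1)]
        cnt=cv2.findContours(m.astype(np.uint8),0,1)[0][0]; hull=cv2.convexHull(cnt)
        ap=cv2.approxPolyDP(hull,4,True)[:,0]
        print(n,name,m.sum(),"mean",P.mean(0).round(4),"z",np.percentile(P[:,2],[2,50,98]).round(4))
        print(np.c_[ap,depthpts(f,ap).round(4)])
        r=cv2.minAreaRect((onz(f,np.c_[xs,ys],.093 if name=="pad" else .016)[:,:2]*1000).astype(np.float32)); print(r)
E
```

```text
scene wedge 67 mean [0.4777 0.2319 0.0351] z [0.0184 0.0253 0.0305]
[[4.600e+02 3.250e+02 4.264e-01 2.301e-01 2.870e-02]
 [4.460e+02 3.420e+02 4.770e-01 2.410e-01 2.270e-02]
 [4.250e+02 3.320e+02 4.889e-01 1.966e-01 1.630e-02]]
((458.4427490234375, 225.1726531982422), (34.34615707397461, 78.01380920410156), 67.25006866455078)
scene pad 378 mean [0.4894 0.0203 0.0953] z [0.0912 0.0937 0.0962]
[[ 3.890e+02  2.510e+02  4.510e-01  3.070e-02  9.360e-02]
 [ 3.700e+02  2.660e+02  5.151e-01  4.420e-02  9.250e-02]
 [ 3.550e+02  2.570e+02  5.236e-01  4.400e-03  9.220e-02]
 [ 3.740e+02  2.430e+02  4.607e-01 -8.200e-03  9.350e-02]]
((487.36712646484375, 18.20631980895996), (67.28180694580078, 42.33665466308594), 11.78890323638916)
side wedge 1490 mean [0.46   0.1793 0.018 ] z [0.0024 0.0165 0.0271]
[[2.990e+02 3.510e+02 4.464e-01 1.096e-01 4.400e-03]
 [2.550e+02 3.860e+02 4.237e-01 2.293e-01 2.660e-02]
 [2.260e+02 3.740e+02 4.787e-01 2.408e-01 2.620e-02]
 [2.710e+02 3.410e+02 5.056e-01 1.196e-01 1.100e-03]]
((462.60986328125, 175.66680908203125), (59.6832160949707, 116.09547424316406), 3.147512674331665)
side pad 486 mean [0.4815 0.0196 0.0938] z [0.09   0.0916 0.0937]
[[ 2.960e+02  2.790e+02  5.116e-01  4.350e-02  9.140e-02]
 [ 3.080e+02  2.680e+02  5.198e-01  3.200e-03  9.180e-02]
 [ 3.390e+02  2.770e+02  4.570e-01 -1.080e-02  9.110e-02]
 [ 3.290e+02  2.880e+02  4.488e-01  2.610e-02  9.020e-02]]
((482.9042663574219, 18.277061462402344), (68.66253662109375, 42.54886245727539), 11.980107307434082)
```

```bash
cat >> h.py <<'E'
from scipy.spatial.transform import Rotation as Ro
def plan(tgt,yaw,step=45,deg=8,nmax=8):
    s=bot.observe(); p=s["position"].copy(); R=Ro.from_euler('xyz',s["tool_rot"]); G=Ro.from_euler('xyz',[np.pi,0,yaw])
    rows=[]
    for i in range(nmax):
        d=R.inv().apply(np.array(tgt)-p)*1000; w=np.degrees((R.inv()*G).as_rotvec())
        n=max(1,int(np.ceil(max(np.linalg.norm(d)/step,np.linalg.norm(w)/deg))))
        r=np.r_[(d/n).round(0),(w/n).round(1)]; rows.append(r.tolist())
        p=p+R.apply(r[:3])/1000; R=R*Ro.from_rotvec(np.radians(r[3:]))
        if n==1: break
    print("t",s["clock"],"at",s["position"].round(4),s["tool_rot"].round(3),"F",s["force"].round(2)); print(rows,"end",p.round(4),R.as_euler('xyz').round(3))
E
python3 - <<'E'
from h import *
f=dict(np.load("side.npz")); f["fov_y"]=float(f["fov_y"])
names=dict(amber=(270,272,0),green=(306,240,0),tape=(358,360,.02),stopper=(225,322,.016),glass=(433,295,.01),mallet_head=(222,354,.015),carton_top=(391,172,.12))
for k,v in names.items(): print(k,onz(f,[v[:2]],v[2])[0].round(3))
plan([.485,.018,.22],.208)
E
```

```text
amber [ 0.674 -0.038  0.   ]
green [ 0.711 -0.191  0.   ]
tape [0.344 0.077 0.02 ]
stopper [0.595 0.148 0.016]
glass [ 0.353 -0.174  0.01 ]
mallet_head [0.532 0.207 0.015]
carton_top [ 0.634 -0.423  0.12 ]
t 0.1 at [ 0.1815 -0.5978  0.2208] [ 3.142e+00  1.000e-03 -1.276e+00] F [-0.04  0.52  0.61]
[[-31.0, -29.0, 0.0, -0.0, 0.0, -5.3], [-28.0, -32.0, 0.0, -0.0, 0.0, -5.3], [-25.0, -35.0, 0.0, -0.0, 0.0, -5.3], [-22.0, -37.0, 0.0, -0.0, 0.0, -5.3], [-19.0, -39.0, 0.0, -0.0, 0.0, -5.3], [-15.0, -40.0, 0.0, -0.0, 0.0, -5.3], [-11.0, -41.0, 0.0, -0.0, 0.0, -5.3], [-7.0, -42.0, 0.0, -0.0, 0.0, -5.3]] end [ 0.3335 -0.2913  0.221 ] [-3.141e+00  1.000e-03 -5.360e-01]
```

arm_command([
  [-31, -29, 0, 0, 0, -5.3],
  [-28, -32, 0, 0, 0, -5.3],
  [-25, -35, 0, 0, 0, -5.3],
  [-22, -37, 0, 0, 0, -5.3],
  [-19, -39, 0, 0, 0, -5.3],
  [-15, -40, 0, 0, 0, -5.3],
  [-11, -41, 0, 0, 0, -5.3],
  [-7, -42, 0, 0, 0, -5.3],
], grip=0)

```text
clock: 0.9
position: [0.3313, -0.2819, 0.2182]
tool_rot: [3.141, 0.004, -0.516]
force: [0.9, -0.9, 0.4]
grip_width: -0.0003
```

```bash
python3 -c "
from h import *
plan([.485,.018,.20],.208)"
```

```text
t 0.9 at [ 0.3313 -0.2819  0.2182] [ 3.141  0.004 -0.516] F [ 0.89 -0.87  0.45]
[[-2.0, -42.0, 2.0, -0.0, 0.0, -5.2], [2.0, -42.0, 2.0, -0.0, 0.0, -5.2], [6.0, -42.0, 2.0, -0.0, 0.0, -5.2], [10.0, -41.0, 2.0, -0.0, 0.0, -5.2], [13.0, -40.0, 3.0, -0.0, 0.1, -5.2], [17.0, -39.0, 2.0, -0.0, 0.0, -5.2], [20.0, -37.0, 3.0, -0.0, 0.1, -5.1], [23.0, -34.0, 2.0, -0.1, 0.0, -5.2]] end [0.4846 0.0176 0.2001] [3.141 0.    0.208]
```

arm_command([
  [-2, -42, 2, 0, 0, -5.2],
  [2, -42, 2, 0, 0, -5.2],
  [6, -42, 2, 0, 0, -5.2],
  [10, -41, 2, 0, 0, -5.2],
  [13, -40, 3, 0, 0, -5.2],
  [17, -39, 2, 0, 0, -5.2],
  [20, -37, 3, 0, 0, -5.1],
  [23, -34, 2, 0, 0, -5.2],
])

```text
clock: 1.7
position: [0.4838, 0.0327, 0.1997]
tool_rot: [-3.141, 0.003, 0.238]
force: [-0.2, -1.3, 0.4]
grip_width: -0.0
```

arm_command([
  [0, 0, 0, 0, 0, 0],
  [0, 0, 0, 0, 0, 0],
])

```text
clock: 1.9
position: [0.4848, 0.0384, 0.199]
tool_rot: [-3.138, 0.003, 0.248]
force: [0.1, -1.1, -0.7]
grip_width: -0.0003
```

```bash
python3 - <<'E'
from h import *
plan([.485,.018,.15],.208)
s=bot.observe(); f=bot.grab_frame("wrist"); save(f,"w1.png")
E
```

```text
t 1.9 at [0.4848 0.0384 0.199 ] [-3.138e+00  3.000e-03  2.480e-01] F [ 0.14 -1.11 -0.69]
[[-2.0, 10.0, 24.0, -0.1, 0.1, 1.1], [-3.0, 10.0, 25.0, -0.1, 0.1, 1.2]] end [0.4845 0.0179 0.1499] [ 3.141e+00 -1.000e-03  2.080e-01]
```

View pics/w1.png

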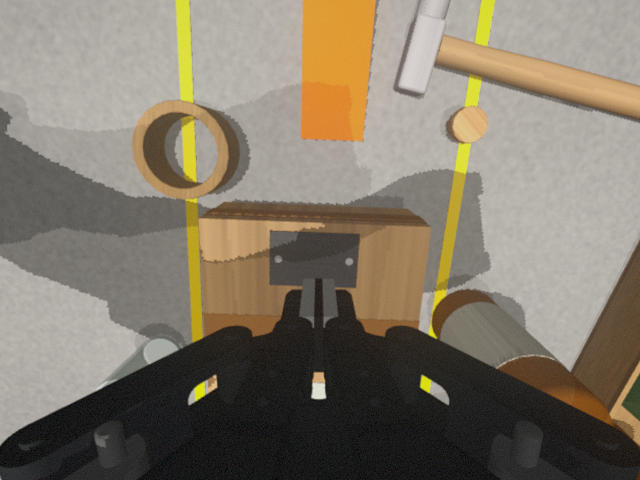

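The wrist view shows the plate at about (314,258) and the wedge's toe centred at about (333,139). The two are nearly parallel, and the case is clear of the hand. I'll check the plate position against this view, then descend.

```bash
python3 - <<'E'
from h import *
s=bot.observe(); f=bot.grab_frame("wrist")
print("pad corners",onz(f,[(271,231),(359,234),(357,287),(272,284)],.0925,s).round(4).tolist())
print("depth pad",depthpts(f,[(300,245),(330,250)],s).round(4).tolist())
print("toe",onz(f,[(302,139),(363,141)],.004,s).round(4).tolist(),"case top end edge",onz(f,[(201,219),(428,226)],.0905,s).round(4).tolist())
plan([.485,.018,.14],.208)
E
```

```text
pad corners [[0.4498, 0.0297, 0.0925], [0.5163, 0.044, 0.0925], [0.527, 0.0009, 0.0925], [0.4598, -0.0134, 0.0925]]
depth pad [[0.4741, 0.0239, 0.0917], [0.4978, 0.026, 0.0926]]
toe [[0.453, 0.1011, 0.004], [0.5106, 0.1137, 0.004]] case top end edge [[0.3953, 0.0252, 0.0905], [0.5666, 0.0628, 0.0905]]
t 2.0 at [0.4848 0.0377 0.1993] [-3.139e+00  2.000e-03  2.460e-01] F [-0.02 -0.35 -0.12]
[[-2.0, 10.0, 30.0, -0.1, 0.1, 1.1], [-2.0, 9.0, 29.0, -0.1, 0.0, 1.1]] end [0.4853 0.0183 0.1402] [3.141e+00 1.000e-03 2.080e-01]
```

arm_command([
  [1, 11, 30, 0, 0, 1.1],
  [-1, 10, 29, 0, 0, 1.1],
  [0, 0, 15, 0, 0, 0],
  [0, 0, 5, 0, 0, 0],
  [0, 0, 0, 0, 0, 0],
])

```text
clock: 2.5
position: [0.4893, 0.0113, 0.119]
tool_rot: [3.142, 0.001, 0.197]
force: [-0.4, -0.1, -0.1]
grip_width: -0.0001
```

arm_command([
  [0, 0, 3, 0, 0, 0],
  [0, 0, 3, 0, 0, 0],
])

```text
clock: 2.7
position: [0.4899, 0.0107, 0.1143]
tool_rot: [3.141, -0.001, 0.196]
force: [0.1, -0.5, -0.3]
grip_width: -0.0001
```

arm_command([
  [0, 0, 3, 0, 0, 0],
  [0, 0, 3, 0, 0, 0],
])

```text
clock: 2.9
position: [0.4905, 0.0107, 0.1089]
tool_rot: [3.14, -0.003, 0.195]
force: [0.3, 0.3, -0.2]
grip_width: 0.0004
```

arm_command([
  [0, 0, 2, 0, 0, 0],
  [0, 0, 2, 0, 0, 0],
])

```text
clock: 3.1
position: [0.4906, 0.0108, 0.1046]
tool_rot: [3.14, -0.003, 0.196]
force: [0.8, 0.3, -1.0]
grip_width: -0.0001
```

arm_command([
  [0, 0, 2, 0, 0, 0],
  [0, 0, 2, 0, 0, 0],
])

```text
clock: 3.3
position: [0.4907, 0.0109, 0.1004]
tool_rot: [3.14, -0.003, 0.196]
force: [0.3, -0.0, 0.2]
grip_width: 0.0001
```

arm_command([
  [0, 0, 2, 0, 0, 0],
  [0, 0, 2, 0, 0, 0],
])

```text
clock: 3.5
position: [0.4907, 0.0109, 0.096]
tool_rot: [3.14, -0.003, 0.196]
force: [0.2, 0.9, 0.3]
grip_width: -0.0002
```

```bash
python3 - <<'E'
from h import *
print([bot.observe()["force"].round(2)])
f=bot.grab_frame("side"); cv2.imwrite("pics/s2.png",cv2.resize(f["color"][150:400,200:480,::-1],None,fx=2.4,fy=2.4)); print(bot.observe()["force"].round(2),bot.observe()["moment"].round(2))
E
```

```text
[array([0.22, 0.88, 0.26])]
[-1.03 -0.26  0.35] [ 0.03  0.02 -0.01]
```

View pics/s2.png

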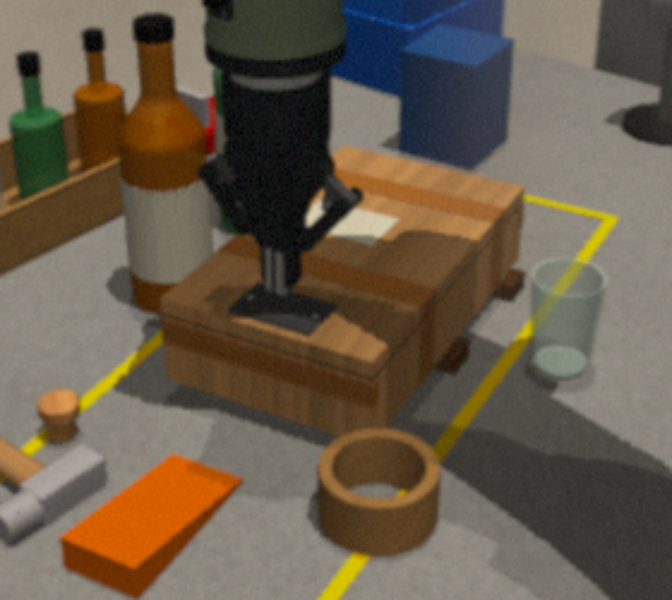

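The fingers stand just above or on the inner half of the plate at crop (280,292), and the case is still level. I'll shift 7 mm towards the plate centre and keep going down.

arm_command([
  [-2, -7, 0, 0, 0, 0],
  [0, 0, 2, 0, 0, 0],
  [0, 0, 2, 0, 0, 0],
])

```text
clock: 3.85
position: [0.4869, 0.0182, 0.0915]
tool_rot: [3.14, -0.003, 0.196]
force: [-0.6, 1.6, 0.1]
grip_width: 0.0
```

arm_command([
  [0, 0, 2, 0, 0, 0],
  [0, 0, 2, 0, 0, 0],
])

```text
clock: 4.05
position: [0.487, 0.0182, 0.0872]
tool_rot: [3.14, -0.003, 0.196]
force: [0.3, 0.8, -0.1]
grip_width: 0.0
```

arm_command([
  [0, 0, 2, 0, 0, 0],
  [0, 0, 2, 0, 0, 0],
])

```text
clock: 4.25
position: [0.487, 0.0183, 0.0829]
tool_rot: [3.141, -0.003, 0.196]
force: [-2.0, 3.7, 6.2]
grip_width: -0.0004
```

```bash
python3 - <<'E'
from h import *
s=bot.observe();print(s["force"].round(2),s["moment"].round(2),s["position"])
f=bot.grab_frame("side"); cv2.imwrite("pics/s3.png",cv2.resize(f["color"][210:350,250:440,::-1],None,fx=4,fy=4)); 
s=bot.observe();print(s["force"].round(2),s["moment"].round(2),s["position"])
E
```

```text
[-2.01  3.75  6.18] [0.89 0.49 0.01] [0.48704772 0.0182872  0.08286676]
[ 0.48 -0.3   1.8 ] [-0.   -0.11  0.04] [0.4870112  0.01834883 0.08265016]
```

View pics/s3.png

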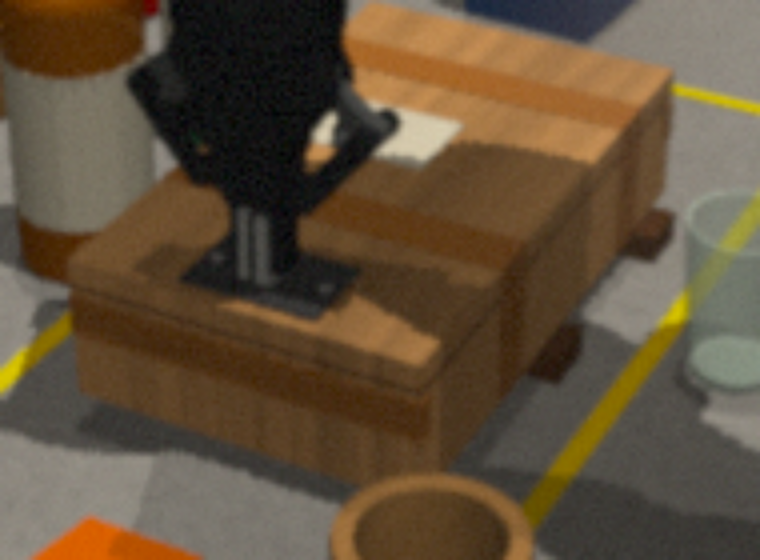

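```bash
python3 - <<'E'
from h import *
g=dict(np.load("side.npz")); g["fov_y"]=float(g["fov_y"])
f=bot.grab_frame("side")
px=[(302,277),(331,281),(322,284),(340,300),(280,285),(300,292)]
for p in px: print(p,depthpts(g,[p])[0].round(4),depthpts(f,[p])[0].round(4))
# case top plane tilt in window away from hand
for n,q in (("before",g),("now",f)):
    xs,ys=np.meshgrid(range(345,365),range(262,285)); P=depthpts(q,np.c_[xs.ravel(),ys.ravel()]); 
    A=np.c_[P[:,:2],np.ones(len(P))]; c=np.linalg.lstsq(A,P[:,2],rcond=None)[0]; print(n,c.round(3),"z mean",P[:,2].mean().round(4))
s=bot.observe();print(s["force"].round(2),s["moment"].round(2))
E
```

```text
(302, 277) [0.5074 0.0324 0.0919] [0.5108 0.029  0.0887]
(331, 281) [0.4594 0.0084 0.0913] [0.4589 0.0089 0.0917]
(322, 284) [0.4647 0.0264 0.0919] [0.4648 0.0264 0.0918]
(340, 300) [0.4186 0.0324 0.0818] [0.4181 0.033  0.0823]
(280, 285) [0.5388 0.0582 0.0745] [0.5383 0.0587 0.0749]
(300, 292) [0.4973 0.0494 0.0727] [0.4971 0.0496 0.073 ]
before [0.003 0.001 0.089] z mean 0.0897
now [ 0.014 -0.007  0.083] z mean 0.0892
[-0.03 -0.81  3.52] [-0.13  0.    0.02]
```

The plate still reads z 0.092 and the case is level. Contact has only just begun, so the shut tips sit about 9 mm shorter than the text says. I'll press on.

arm_command([
  [0, 0, 3, 0, 0, 0],
  [0, 0, 3, 0, 0, 0],
])

```text
clock: 4.55
position: [0.4876, 0.0193, 0.0774]
tool_rot: [3.141, -0.005, 0.197]
force: [-2.5, 5.1, 7.6]
grip_width: 0.0004
```

arm_command([
  [0, 0, 3, 0, 0, 0],
  [0, 0, 2, 0, 0, 0],
  [0, 0, 0, 0, 0, 0],
])

```text
clock: 4.85
position: [0.4878, 0.021, 0.0726]
tool_rot: [-3.14, -0.006, 0.198]
force: [-0.5, -0.2, 1.9]
grip_width: 0.0003
```

```bash
cat >> h.py <<'E'
def tilt():
    f=bot.grab_frame("side")
    for p in [(322,284),(340,300),(280,285),(300,292)]: print(p,depthpts(f,[p])[0].round(4))
    xs,ys=np.meshgrid(range(345,365),range(262,285)); P=depthpts(f,np.c_[xs.ravel(),ys.ravel()])
    c=np.linalg.lstsq(np.c_[P[:,:2],np.ones(len(P))],P[:,2],rcond=None)[0]; print("slope",c.round(3),P[:,2].mean().round(4))
    s=bot.observe();print(s["clock"],s["position"].round(4),s["force"].round(2),s["moment"].round(2)); return f
E
python3 -c "
from h import *
tilt()"
```

```text
(322, 284) [0.4762 0.0139 0.0806]
(340, 300) [0.4249 0.0249 0.0748]
(280, 285) [0.5395 0.0576 0.0739]
(300, 292) [0.495  0.0516 0.075 ]
slope [-0.31   0.377  0.242] 0.0858
4.9 [0.4879 0.0208 0.0727] [-0.63 -0.45  4.09] [0.03 0.17 0.04]
```

The plate has dropped about 10 mm, roughly 0.09 rad, at about 4 N, so the rock is felt. I'll let it come back, then lift and move to the heel.

arm_command([
  [0, 0, -4, 0, 0, 0],
  [0, 0, -4, 0, 0, 0],
  [0, 0, -4, 0, 0, 0],
  [0, 0, -10, 0, 0, 0],
  [0, 0, -30, 0, 0, 0],
  [0, 0, -30, 0, 0, 0],
  [0, 0, 0, 0, 0, 0],
])

```text
clock: 5.6
position: [0.487, 0.0204, 0.1603]
tool_rot: [-3.141, -0.005, 0.198]
force: [-0.6, -0.7, -0.9]
grip_width: 0.0002
```

```bash
python3 - <<'E'
from h import *
tilt()
plan([.446,.270,.13],.208)
E
```

```text
(322, 284) [0.466  0.025  0.0907]
(340, 300) [0.4183 0.0328 0.0822]
(280, 285) [0.5402 0.057  0.0733]
(300, 292) [0.4976 0.0491 0.0725]
slope [-0.353  0.452  0.266] 0.0932
5.65 [0.4864 0.0201 0.1588] [-1.65 -0.21 -0.69] [ 0. -0.  0.]
t 5.65 at [0.4864 0.0201 0.1588] [-3.14  -0.004  0.198] F [-1.65 -0.21 -0.69]
[[2.0, -42.0, 5.0, -0.0, -0.0, -0.1], [2.0, -42.0, 5.0, -0.0, -0.0, -0.1], [2.0, -42.0, 5.0, -0.0, -0.1, -0.1], [1.0, -42.0, 5.0, -0.0, -0.0, -0.1], [2.0, -42.0, 5.0, -0.0, -0.1, -0.1], [2.0, -43.0, 4.0, -0.1, -0.0, -0.1]] end [0.4464 0.2702 0.1301] [ 3.141 -0.     0.208]
```

arm_command([
  [2, -42, 0, 0, 0, -0.1],
  [2, -42, 0, 0, 0, -0.1],
  [2, -42, 5, 0, 0, -0.1],
  [1, -42, 5, 0, 0, -0.1],
  [2, -42, 5, 0, 0, -0.1],
  [2, -35, 4, 0, 0, -0.1],
  [0, 0, 0, 0, 0, 0],
  [0, 0, 0, 0, 0, 0],
])

```text
clock: 6.45
position: [0.4449, 0.2694, 0.1365]
tool_rot: [-3.141, 0.0, 0.204]
force: [0.5, -0.3, 0.4]
grip_width: -0.0
```

```bash
python3 - <<'E'
from h import *
s=bot.observe(); f=bot.grab_frame("side"); save(f,"s4.png")
hsv=cv2.cvtColor(f["color"],cv2.COLOR_RGB2HSV); m=blob((hsv[...,0]<14)&(hsv[...,1]>215)&(hsv[...,2]>120),(264,368))
ap=cv2.approxPolyDP(cv2.convexHull(cv2.findContours(m.astype(np.uint8),0,1)[0][0]),4,True)[:,0]; print(np.c_[ap,depthpts(f,ap).round(4)])
plan([.446,.262,.05],.208)
E
```

```text
[[2.980e+02 3.500e+02 4.509e-01 1.074e-01 2.700e-03]
 [2.570e+02 3.970e+02 4.230e-01 2.285e-01 3.200e-03]
 [2.270e+02 3.740e+02 4.772e-01 2.400e-01 2.640e-02]
 [2.720e+02 3.400e+02 5.041e-01 1.184e-01 3.500e-03]]
t 6.5 at [0.4449 0.2694 0.1366] [-3.141  0.     0.204] F [-1.3   1.62 -0.27]
[[-0.0, 4.0, 43.0, -0.0, 0.0, -0.1], [-0.0, 4.0, 44.0, -0.0, 0.0, -0.1]] end [0.4465 0.2617 0.0496] [-3.141  0.     0.208]
```

View pics/s4.png

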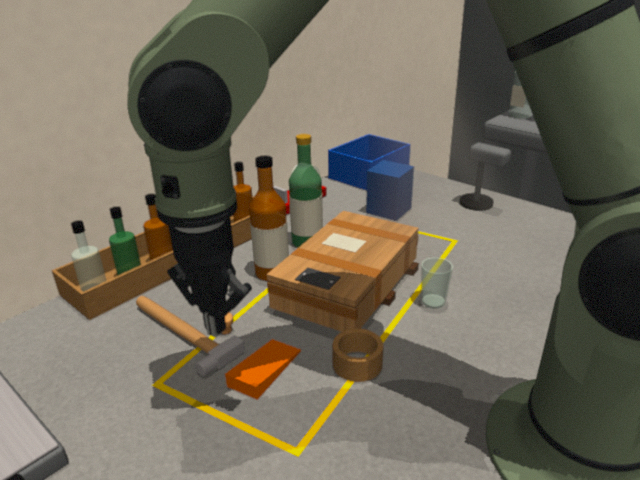

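The side view shows the hand over the bench behind the wedge's heel, with its tips at (216,330) and still high. The wedge is unmoved and its heel is at about (240,385). Descending behind the heel.

arm_command([
  [0, 0, 40, 0, 0, 0],
  [0, 0, 40, 0, 0, 0],
  [0, 0, 20, 0, 0, 0],
  [0, 0, 10, 0, 0, 0],
  [0, 0, 0, 0, 0, 0],
])

```text
clock: 7.0
position: [0.4475, 0.2644, 0.0239]
tool_rot: [3.141, -0.002, 0.197]
force: [-0.2, -0.6, 1.4]
grip_width: -0.0001
```

```bash
python3 - <<'E'
from h import *
s=bot.observe(); print(s["position"],s["tool_rot"],s["force"].round(2)); f=bot.grab_frame("side"); cv2.imwrite("pics/s5.png",cv2.resize(f["color"][270:420,170:340,::-1],None,fx=4,fy=4))
E
```

```text
[0.44749116 0.26440817 0.02388518] [ 3.14111213e+00 -1.59577704e-03  1.97149352e-01] [-0.17 -0.55  1.39]
```

View pics/s5.png

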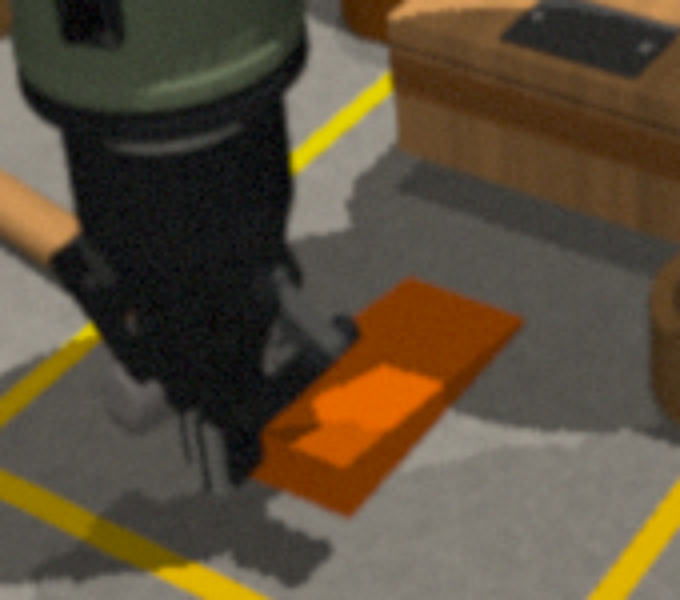

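```bash
python3 - <<'E'
from h import *
f=bot.grab_frame("side")
for z in (.007,.02,.033): print(z,onz(f,[(225,391)],z)[0].round(4))
hb=[(233,388),(257,398)]
print("heel bottom",onz(f,hb,0).round(4).tolist())
ap=np.array([(226,391),(223,388),(224,390)]); print(depthpts(f,ap).round(4))
E
```

```text
0.007 [0.4678 0.2547 0.007 ]
0.02 [0.4564 0.2622 0.02  ]
0.033 [0.4451 0.2696 0.033 ]
heel bottom [[0.4692, 0.2382, 0.0], [0.424, 0.228, 0.0]]
[[0.4398 0.2714 0.0378]
 [0.4391 0.2761 0.0479]
 [0.4391 0.275  0.043 ]]
```

Ray and depth agree that the tip is at z about 0.033 with the TCP at 0.024, on the wedge's centre line. I'll lower it 20 mm and push along tool +y, which is the case's -y.

arm_command([
  [-1, 0, 10, 0, 0, -0.5],
  [0, 0, 8, 0, 0, 0],
  [0, 0, 2, 0, 0, 0],
  [0, 0, 0, 0, 0, 0],
])

```text
clock: 7.5
position: [0.449, 0.2654, 0.0064]
tool_rot: [-3.14, -0.008, 0.206]
force: [0.2, 0.2, 0.3]
grip_width: 0.0004
```

arm_command([
  [0, 8, 0, 0, 0, 0],
  [0, 8, 0, 0, 0, 0],
  [0, 6, 0, 0, 0, 0],
  [0, 6, 0, 0, 0, 0],
  [0, 6, 0, 0, 0, 0],
])

```text
clock: 8.0
position: [0.4567, 0.2297, 0.0069]
tool_rot: [-3.14, -0.009, 0.206]
force: [1.0, 0.4, -0.7]
grip_width: 0.0
```

```bash
cat >> h.py <<'E'
def wedge(f,s=None,near=(264,368)):
    hsv=cv2.cvtColor(f["color"],cv2.COLOR_RGB2HSV); m=blob((hsv[...,0]<14)&(hsv[...,1]>215)&(hsv[...,2]>70),near)
    ap=cv2.approxPolyDP(cv2.convexHull(cv2.findContours(m.astype(np.uint8),0,1)[0][0]),4,True)[:,0]; print(np.c_[ap,depthpts(f,ap,s).round(4)].tolist())
E
python3 - <<'E'
from h import *
s=bot.observe(); print(s["position"],s["tool_rot"],s["force"].round(2)); wedge(bot.grab_frame("side"))
E
```

```text
[0.45669015 0.22971718 0.00690408] [-3.13965211 -0.00872856  0.20604047] [ 1.01  0.43 -0.73]
[[305.0, 345.0, 0.4498, 0.0908, 0.0036], [263.0, 391.0, 0.4265, 0.2127, 0.0017], [246.0, 384.0, 0.4599, 0.2189, 0.0002], [277.0, 335.0, 0.508, 0.1023, 0.0026]]
```

arm_command([
  [0, 12, 0, 0, 0, 0],
  [0, 12, 0, 0, 0, 0],
  [0, 12, 0, 0, 0, 0],
  [0, 12, 0, 0, 0, 0],
  [0, 10, 0, 0, 0, 0],
])

```text
clock: 8.55
position: [0.4697, 0.1675, 0.0069]
tool_rot: [-3.14, -0.009, 0.206]
force: [-0.4, 0.6, 0.9]
grip_width: -0.0004
```

```bash
python3 - <<'E'
from h import *
s=bot.observe(); print(s["position"],s["tool_rot"],s["force"].round(2)); f=bot.grab_frame("side"); wedge(f,near=(285,350)); save(f,"s6.png")
E
```

```text
[0.46971684 0.1674734  0.00689509] [-3.14005914 -0.00901747  0.20576267] [-0.41  0.62  0.91]
[[320.0, 325.0, 0.4679, 0.0313, 0.0026], [286.0, 366.0, 0.439, 0.1488, 0.002], [269.0, 359.0, 0.4722, 0.156, 0.0032], [296.0, 317.0, 0.5185, 0.0423, 0.0027]]
```

View pics/s6.png

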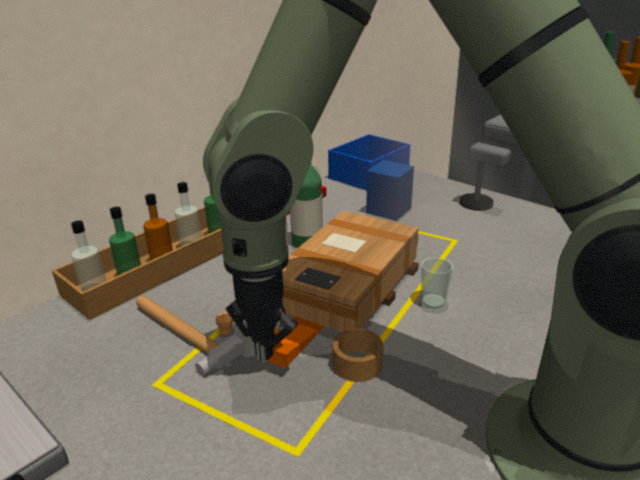

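The wedge's toe is just entering under the case's end, the mallet is where it was, and the case is level. About 40 mm remain.

arm_command([
  [0, 8, 0, 0, 0, 0],
  [0, 8, 0, 0, 0, 0],
  [0, 6, 0, 0, 0, 0],
  [0, 3, 0, 0, 0, 0],
])

```text
clock: 9.0
position: [0.4755, 0.1391, 0.0068]
tool_rot: [-3.141, -0.009, 0.204]
force: [-1.2, 0.4, 0.9]
grip_width: -0.0002
```

arm_command([
  [0, 3, 0, 0, 0, 0],
  [0, 2, 0, 0, 0, 0],
])

```text
clock: 9.2
position: [0.4767, 0.134, 0.0068]
tool_rot: [-3.141, -0.009, 0.204]
force: [0.3, 0.3, -0.1]
grip_width: -0.0003
```

arm_command([
  [0, 2, 0, 0, 0, 0],
  [0, 2, 0, 0, 0, 0],
])

```text
clock: 9.4
position: [0.4775, 0.1302, 0.0068]
tool_rot: [-3.14, -0.009, 0.205]
force: [-0.7, 1.7, 1.7]
grip_width: 0.0
```

```bash
cat >> h.py <<'E'
def status(n=4):
    for i in range(n):
        s=bot.observe(); f=bot.grab_frame("side"); d=np.array([-.206,.978]); print(s["position"].round(4),"F",s["force"].round(2),"along",round(float(s["force"][:2]@d),2),"heel_y mm",round(1000*float((s["position"][:2]-[.481,.044])@d)+138,1))
    print([depthpts(f,[p])[0].round(4).tolist() for p in ((322,284),(340,300),(300,292))])
E
python3 -c "
from h import *
status()"
```

```text
[0.4775 0.1302 0.0068] F [-0.72  1.69  1.75] along 1.8 heel_y mm 223.1
[0.4775 0.1299 0.0068] F [0.27 0.32 0.01] along 0.26 heel_y mm 222.7
[0.4775 0.13   0.0068] F [0.78 0.25 0.51] along 0.09 heel_y mm 222.8
[0.4774 0.1301 0.0068] F [ 0.42 -0.   -0.03] along -0.09 heel_y mm 222.9
[[0.4659, 0.0251, 0.0907], [0.4201, 0.0307, 0.0802], [0.4977, 0.0489, 0.0723]]
```

arm_command([
  [0, 2, 0, 0, 0, 0],
])

```text
clock: 9.7
position: [0.4778, 0.1285, 0.0068]
tool_rot: [-3.14, -0.009, 0.205]
force: [0.4, 0.5, 0.4]
grip_width: 0.0001
```

arm_command([
  [0, 2, 0, 0, 0, 0],
])

```text
clock: 9.8
position: [0.4782, 0.1265, 0.0068]
tool_rot: [-3.14, -0.009, 0.205]
force: [0.0, 1.2, -0.7]
grip_width: -0.0001
```

arm_command([
  [0, 2, 0, 0, 0, 0],
])

```text
clock: 9.9
position: [0.4786, 0.1245, 0.0068]
tool_rot: [-3.14, -0.009, 0.205]
force: [-0.4, 1.0, 0.1]
grip_width: 0.0
```

```bash
python3 -c "
from h import *
status(3)"
```

```text
[0.4786 0.1245 0.0068] F [-0.42  1.02  0.14] along 1.09 heel_y mm 217.2
[0.4787 0.1241 0.0068] F [ 0.35  0.63 -0.04] along 0.55 heel_y mm 216.8
[0.4787 0.1242 0.0068] F [-0.58  0.18 -0.16] along 0.29 heel_y mm 216.9
[[0.4658, 0.0253, 0.0909], [0.4175, 0.0337, 0.0831], [0.4968, 0.0498, 0.0732]]
```

arm_command([
  [0, 2, 0, 0, 0, 0],
])

```text
clock: 10.15
position: [0.479, 0.1226, 0.0068]
tool_rot: [-3.14, -0.009, 0.205]
force: [-0.7, 0.8, 0.5]
grip_width: -0.0003
```

arm_command([
  [0, 2, 0, 0, 0, 0],
])

```text
clock: 10.25
position: [0.4794, 0.1205, 0.0068]
tool_rot: [-3.14, -0.009, 0.205]
force: [0.3, 0.8, 0.0]
grip_width: -0.0001
```

```bash
python3 -c "
from h import *
status(3)"
```

```text
[0.4794 0.1205 0.0068] F [0.33 0.78 0.  ] along 0.7 heel_y mm 213.2
[0.4795 0.1201 0.0068] F [ 0.17  1.07 -1.64] along 1.01 heel_y mm 212.7
[0.4795 0.1202 0.0068] F [ 0.36 -0.32  0.39] along -0.39 heel_y mm 212.9
[[0.4656, 0.0255, 0.0911], [0.4194, 0.0315, 0.081], [0.4397, 0.1064, 0.1285]]
```

arm_command([
  [0, 2, 0, 0, 0, 0],
])

```text
clock: 10.5
position: [0.4798, 0.1188, 0.0068]
tool_rot: [-3.14, -0.009, 0.205]
force: [-1.9, 5.6, -0.5]
grip_width: 0.0001
```

arm_command([
  [0, 2, 0, 0, 0, 0],
])

```text
clock: 10.6
position: [0.4802, 0.1181, 0.0069]
tool_rot: [-3.138, -0.01, 0.206]
force: [-3.8, 12.7, -1.6]
grip_width: 0.0001
```

```bash
python3 -c "
from h import *
status(3)"
```

```text
[0.4802 0.1181 0.0069] F [-3.76 12.67 -1.64] along 13.17 heel_y mm 210.6
[0.4802 0.118  0.0069] F [-3.18  8.81 -1.89] along 9.27 heel_y mm 210.6
[0.4802 0.1181 0.0069] F [-2.68  7.72 -0.86] along 8.1 heel_y mm 210.6
[[0.4655, 0.0256, 0.0912], [0.4186, 0.0324, 0.0818], [0.4414, 0.1047, 0.1269]]
```

The force climbed sharply to 13 N and settled at 8 N. The wedge is snug and the case points are unchanged. I'll back off and lift.

arm_command([
  [0, -4, 0, 0, 0, 0],
  [0, -12, 0, 0, 0, 0],
  [0, -15, 0, 0, 0, 0],
  [0, 0, -40, 0, 0, 0],
  [0, 0, -50, 0, 0, 0],
  [0, 0, -50, 0, 0, 0],
  [0, 0, 0, 0, 0, 0],
])

```text
clock: 11.45
position: [0.4698, 0.1535, 0.1508]
tool_rot: [-3.138, -0.005, 0.21]
force: [0.4, 0.5, -0.6]
grip_width: -0.0
```

```bash
python3 - <<'E'
from h import *
s=bot.observe(); f=bot.grab_frame("wrist"); save(f,"w2.png"); g=bot.grab_frame("side"); 
print([depthpts(g,[p])[0].round(4).tolist() for p in ((322,284),(340,300),(280,285),(300,292))])
plan([.4875,.0175,.12],.205)
E
```

```text
[[0.4655, 0.0256, 0.0911], [0.4179, 0.0333, 0.0826], [0.5395, 0.0576, 0.0739], [0.4969, 0.0497, 0.0731]]
t 11.55 at [0.4683 0.1521 0.1466] [-3.138  0.     0.21 ] F [-0.28 -0.29 -0.82]
[[-2.0, 34.0, 7.0, -0.0, 0.0, 0.1], [-2.0, 34.0, 6.0, -0.1, 0.0, 0.1], [-2.0, 34.0, 7.0, -0.0, 0.0, 0.0], [-3.0, 34.0, 6.0, -0.1, 0.0, 0.1]] end [0.4875 0.0173 0.1203] [3.141 0.    0.205]
```

View pics/w2.png

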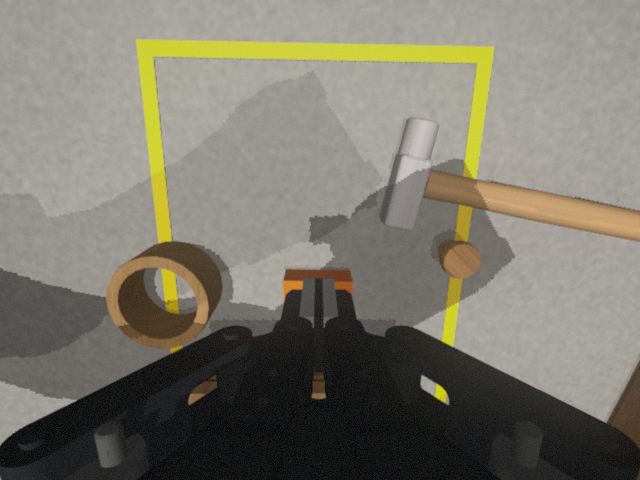

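The wedge has stayed flat with its heel at about (318,278), and the bystanders are in place. Now the proving press on the plate.

arm_command([
  [-2, 34, 4, 0, 0, 0.1],
  [-2, 34, 4, 0, 0, 0],
  [-2, 34, 5, 0, 0, 0],
  [-3, 32, 6, 0, 0, 0.1],
  [0, 0, 0, 0, 0, 0],
  [0, 0, 15, 0, 0, 0],
  [0, 0, 10, 0, 0, 0],
  [0, 0, 0, 0, 0, 0],
])

```text
clock: 12.35
position: [0.4827, 0.0174, 0.0919]
tool_rot: [-3.136, 0.013, 0.21]
force: [0.2, 0.8, 0.3]
grip_width: -0.0005
```

```bash
python3 -c "
from h import *
plan([.4875,.0175,.089],.205)"
```

```text
t 12.35 at [0.4827 0.0174 0.0919] [-3.136  0.013  0.21 ] F [0.17 0.82 0.28]
[[5.0, 1.0, 3.0, -0.3, 0.7, 0.3]] end [0.4878 0.0175 0.0888] [-3.141  0.     0.205]
```

arm_command([
  [4, 0, 3, -0.3, 0.7, 0.3],
  [0, 0, 2, 0, 0, 0],
  [0, 0, 2, 0, 0, 0],
])

```text
clock: 12.65
position: [0.4868, 0.0201, 0.0845]
tool_rot: [-3.141, -0.0, 0.207]
force: [0.3, -0.6, -0.8]
grip_width: 0.0002
```

arm_command([
  [0, 0, 2, 0, 0, 0],
])

```text
clock: 12.75
position: [0.4871, 0.0203, 0.0832]
tool_rot: [3.141, -0.001, 0.207]
force: [-16.6, -2.8, 61.6]
grip_width: 0.0001
```

arm_command([
  [0, 0, 2, 0, 0, 0],
])

```text
clock: 12.85
position: [0.4872, 0.0204, 0.083]
tool_rot: [3.14, -0.002, 0.207]
force: [-25.0, -4.5, 82.6]
grip_width: 0.0003
```

The contact is stiff, and 2 mm gave over 60 N. I'll ease off at once and hold around 10–20 N.

arm_command([
  [0, 0, -0.3, 0, 0, 0],
])

```text
clock: 12.95
position: [0.4872, 0.0203, 0.0842]
tool_rot: [3.139, -0.002, 0.207]
force: [0.1, -0.6, 0.3]
grip_width: 0.0002
```

```bash
python3 -c "
from h import *
status(4)"
```

```text
[0.4872 0.0203 0.0842] F [ 0.15 -0.6   0.35] along -0.61 heel_y mm 113.6
[0.4875 0.0205 0.0842] F [0.07 0.46 0.69] along 0.44 heel_y mm 113.6
[0.4876 0.0205 0.0839] F [ 0.04  0.13 -0.44] along 0.12 heel_y mm 113.6
[0.4875 0.0204 0.0836] F [ 0.43 -0.59  6.17] along -0.66 heel_y mm 113.6
[[0.4644, 0.0268, 0.0923], [0.4181, 0.033, 0.0823], [0.4977, 0.0489, 0.0723]]
```

The case is still level. Now a gentle, longer press to make the hold certain.

arm_command([
  [0, 0, 0.3, 0, 0, 0],
])

```text
clock: 13.25
position: [0.4876, 0.0204, 0.0836]
tool_rot: [3.139, -0.002, 0.207]
force: [-4.7, -0.3, 14.6]
grip_width: 0.0001
```

```bash
python3 -c "
from h import *
status(5)"
```

```text
[0.4876 0.0204 0.0836] F [-4.69 -0.3  14.6 ] along 0.68 heel_y mm 113.6
[0.4875 0.0205 0.0836] F [-3.69 -0.57 13.05] along 0.2 heel_y mm 113.6
[0.4876 0.0204 0.0836] F [-3.85 -0.71 12.7 ] along 0.1 heel_y mm 113.6
[0.4876 0.0204 0.0836] F [-4.01 -0.43 13.06] along 0.4 heel_y mm 113.6
[0.4876 0.0204 0.0836] F [-3.87 -0.78 13.06] along 0.03 heel_y mm 113.6
[[0.4658, 0.0253, 0.0909], [0.4195, 0.0313, 0.0808], [0.4973, 0.0494, 0.0728]]
```

I held 13 N for more than 0.25 s with no dip. Retreating, then a check of the wedge.

arm_command([
  [0, 0, -2, 0, 0, 0],
  [0, 0, -10, 0, 0, 0],
  [0, 0, -35, 0, 0, 0],
  [0, 0, -45, 0, 0, 0],
  [0, 0, -30, 0, 0, 0],
  [0, 0, 0, 0, 0, 0],
  [0, 0, 0, 0, 0, 0],
  [0, 0, 0, 0, 0, 0],
])

```text
clock: 14.3
position: [0.4863, 0.0214, 0.2123]
tool_rot: [3.141, -0.001, 0.208]
force: [-0.1, -0.8, -0.4]
grip_width: -0.0001
```

```bash
python3 - <<'E'
from h import *
s=bot.observe(); f=bot.grab_frame("wrist"); save(f,"w3.png"); wedge(f,s,(330,150)); print(s["position"],s["force"].round(2))
g=bot.grab_frame("side"); wedge(g,near=(300,340))
print([depthpts(g,[p])[0].round(4).tolist() for p in ((322,284),(340,300),(280,285),(300,292))])
E
```

```text
Traceback (most recent call last):
  File "h.py", line 40, in wedge
    hsv=cv2.cvtColor(f["color"],cv2.COLOR_RGB2HSV); m=blob((hsv[...,0]<14)&(hsv[...,1]>215)&(hsv[...,2]>70),near)
                                                      ~~~~^^^^^^^^^^^^^^^^^^^^^^^^^^^^^^^^^^^^^^^^^^^^^^^^^^^^^^^
  File "h.py", line 21, in blob
    k=min(i,key=lambda k:np.hypot(*(c[k]-near))); return l==k
ValueError: min() iterable argument is empty
```

View pics/w3.png

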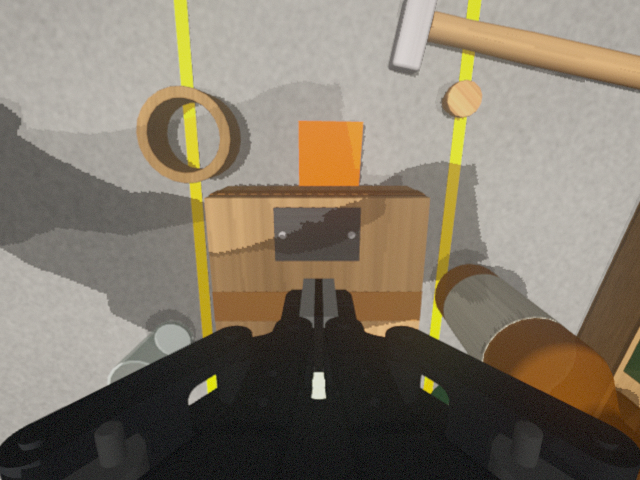

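The wrist view shows the wedge under the case's end, with its heel top edge at (299–363,122), centred and straight. The case is level and the bystanders are in place. I'll get the numbers.

```bash
python3 - <<'E'
from h import *
s=bot.observe(); f=bot.grab_frame("wrist"); g=bot.grab_frame("side")
h=onz(f,[(299,121),(363,122)],.028,s); e=onz(f,[(206,197),(428,198)],.0905,s); pc=onz(f,[(275,208),(360,208),(359,261),(274,261)],.0925,s).mean(0)
print("heel",h.round(4).tolist(),"edge",e.round(4).tolist(),"pad",pc.round(4))
x=(e[1]-e[0])[:2];x/=np.linalg.norm(x);y=np.array([-x[1],x[0]]); d=h.mean(0)[:2]-e.mean(0)[:2]
hy=150+1000*d@y; print("heel case x,y",1000*d@x,hy,"toe",hy-130,"slope height at edge",4+24*(280-hy)/130)
d=h.mean(0)[:2]-pc[:2]; print("via pad",1000*d@x,120+1000*d@y)
print([depthpts(g,[p])[0].round(4).tolist() for p in ((322,284),(340,300),(280,285),(300,292))],s["qd"].round(3))
E
```

```text
heel [[0.4523, 0.0997, 0.028], [0.5102, 0.1111, 0.028]] edge [[0.3948, 0.0262, 0.0905], [0.5675, 0.0618, 0.0905]] pad [0.4873 0.0142 0.0925]
heel case x,y 12.481732552547966 210.1105327766936 toe 80.11053277669359 slope height at edge 16.902670871995028
via pad 12.446404807444015 210.55374057920562
[[0.466, 0.025, 0.0906], [0.419, 0.0319, 0.0814], [0.539, 0.058, 0.0743], [0.4979, 0.0488, 0.0722]] [-0.005  0.012  0.005  0.005  0.002 -0.001 -0.003]
```

```bash
python3 -c "
from workcell import bot
print(bot.job_done(), bot.observe()['force'])"
```

```text
the job is handed in; nothing more can be done
the job is handed in; nothing more can be done
```

The case no longer rocks: the wedge is snug under the overhanging end, and I handed the job in at about 14.5 s on the robot's clock.

- **First press:** at about 4 N the plate dropped roughly 10 mm, about 0.09 rad. On release its measured points came back to their starting heights.
- **Wedge:** I pushed it along the bench by its heel until the resistance jumped to about 13 N, which settled to 8 N. That is well past the 3 N expected at first contact, but the case points did not move.
- **Proving press:** I held about 13 N for more than 0.25 s and the case stayed level.

**Last checks:**
- The thin end lies about 70 mm under the case and the wedge sits about 12 mm off the centre line.
- The heel is at case y of about 210 mm, the same as before the press. The slope height at the edge comes to about 16.9 mm, against a case underside of about 15.5 mm by depth; that 1.4 mm difference is inside the 3 mm limit.
- The plate centre is within 2 mm of where it was first measured. The bystanders look unmoved in the last wrist view, which does not show the carton or the green bottle, and I did not measure any of them again.
- The hand was clear, about 12 cm above the plate.

**Off plan:**
- The first try at the proving press spiked to about 83 N at the wrist for about 0.1 s, because the wedged case is very stiff. I eased off at once. It stayed under the 120 N wrist limit, and the checks found nothing moved.
- The shut fingertips touched about 9 mm short of the TCP, where the description puts them 17 mm ahead of it. I went by what I felt and saw instead.

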